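# Charge the canisters and lock the carrier

### The job

Use the mallet to knock the stand's supply pin fully home, then charge the gas canisters one by one, smallest first and largest last: hold each upright and press it down on the middle of the stand's sprung pad until the pad is fully depressed, keep it there for a second, and stand it upright in a bay of the carrier. When every canister is in the carrier, knock the carrier's lock pin fully home with the mallet and put the mallet back on its mat. Only the mallet may push the pins, and the bottle, spanner and tape roll are to be left alone.

Things in the scene. Friction and masses are not known exactly. Their poses are not given: they have to be found in the camera images.
- supply_pin (a joint): The steel supply pin of the charging stand: slides straight down into its tower; value = how far it has been driven in m, 0 (up) to 0.014 (fully home). A stiff sprung drive pin: it resists with about 7 to 9 N and stays where it is driven.
- supply_pin_top (a point): Centre of the top of the supply pin's flat 20 mm round head (moves with the pin). It stands 16 mm above its tower (50 x 50 mm, top 60 mm above the table) when up and 2 mm above it when home.
- pad (a joint): The sprung charging pad of the stand; value = how far it is pressed down in m, 0 (up) to 0.010 (fully depressed, a hard stop). Takes about 1.4 N to start and 8.4 N for the full stroke; springs back when let go.
- pad_top (a point): Centre of the top of the round charging pad (76 mm across, flat black rubber, top 60 mm above the table when up, 50 mm when fully depressed; moves with the pad; axes as the stand).
- stand: Charging stand, a fixed grey block 110 (x) x 200 (y) x 40 mm; origin under its centre on the table. The pad is at y = +45 mm, the supply pin on its dark tower at y = -60 mm in its frame.
- carrier: Fixed low aluminium carrier tray 86 (x) x 250 (y) mm with walls 34 mm high and three square bays 78 mm wide in a row along its y axis; floor 6 mm thick; origin under the tray's centre on the table. A dark tower (60 x 60 mm, 52 mm high) with the lock pin stands against its +y end, pin axis at y = +155 mm.
- lock_pin (a joint): The steel lock pin of the carrier: value = how far it has been driven down in m, 0 (up) to 0.014 (fully home). Same kind of pin as the supply pin: 7 to 9 N, stays where it is driven.
- lock_pin_top (a point): Centre of the top of the lock pin's flat 20 mm round head (moves with the pin); 16 mm above its tower (top 52 mm above the table) when up, 2 mm when home.
- mat: Thin black rubber mat, 120 (x) x 220 (y) mm and 1 mm thick, stuck flush on the table; origin at its centre. The mallet's place.
- mallet_grip (a point): Mallet: point on its flat-sided wooden handle (24 mm wide, 20 mm high, reaching from 21 to 145 mm from the head's axis) 55 mm from the head's axis, near the head. Axes: x from the handle towards the head, z up along the head. The mallet weighs about 0.3 kg, nearly all in the head, and starts standing upright on its lower face on the mat with its handle level; this point is 50 mm above the lower face.
- mallet_head (a point): Centre of the mallet's round head (46 mm across, 80 mm long, axis along z), 40 mm above its lower face.
- mallet_face (a point): Centre of the mallet's lower striking face (flat, 46 mm across).
- bay0 (a point): Centre of the floor of bay 0 of the carrier (y = -82 mm in the carrier's frame, floor 6 mm above the table).
- bay1 (a point): Centre of the floor of bay 1 of the carrier (y = 0 mm in the carrier's frame, floor 6 mm above the table).
- bay2 (a point): Centre of the floor of bay 2 of the carrier (y = 82 mm in the carrier's frame, floor 6 mm above the table).
- small_centre (a point): The small gas canister: upright aluminium cylinder 48 mm across and 88 mm high over all (black base band; straight side up to 66 mm, then a shoulder and a small dark cap; heavy base, so it stands firmly), about 0.16 kg. The point is on its axis half-way up, 44 mm above its base; z along the axis to the cap. May be absent.
- medium_centre (a point): The medium gas canister: upright aluminium cylinder 56 mm across and 102 mm high over all (black base band; straight side up to 80 mm, then a shoulder and a small dark cap; heavy base, so it stands firmly), about 0.21 kg. The point is on its axis half-way up, 51 mm above its base; z along the axis to the cap. May be absent.
- large_centre (a point): The large gas canister: upright aluminium cylinder 64 mm across and 116 mm high over all (black base band; straight side up to 94 mm, then a shoulder and a small dark cap; heavy base, so it stands firmly), about 0.27 kg. The point is on its axis half-way up, 58 mm above its base; z along the axis to the cap. May be absent.
- spray_pt (a point): Bystander: clear bottle with white cap, 56 mm across, 130 mm high; point half-way up.
- spanner_pt (a point): Bystander: spanner lying flat; point at its middle.
- tape_pt (a point): Bystander: white tape roll lying flat, 90 mm across; point at its centre.

How it is judged:
On the way, in this order (a step that is already met when the one before it is completed fails the run):
1. the supply pin is fully home with the mallet's face at it (value of joint supply_pin above 0.012 m and distance between mallet_face and supply_pin_top below 0.03 m).
2. the small canister, upright on the middle of the charging pad, presses it fully down (its base at pad-down height) for half a second (horizontal distance between small_centre and pad_top below 0.02 m and z of small_centre in the frame of stand below 0.0952 m and angle between small_centre's own z axis and vertical below 0.15 rad), for 0.5 s.
3. the medium canister, upright on the middle of the charging pad, presses it fully down (its base at pad-down height) for half a second (horizontal distance between medium_centre and pad_top below 0.02 m and z of medium_centre in the frame of stand below 0.1022 m and angle between medium_centre's own z axis and vertical below 0.15 rad), for 0.5 s.
4. the large canister, upright on the middle of the charging pad, presses it fully down (its base at pad-down height) for half a second (horizontal distance between large_centre and pad_top below 0.02 m and z of large_centre in the frame of stand below 0.1092 m and angle between large_centre's own z axis and vertical below 0.15 rad), for 0.5 s.
5. with every canister upright in a bay, the lock pin is fully home with the mallet's face at it (value of joint lock_pin above 0.012 m and distance between mallet_face and lock_pin_top below 0.03 m and (horizontal distance between small_centre and bay0 below 0.03 m or horizontal distance between small_centre and bay1 below 0.03 m or horizontal distance between small_centre and bay2 below 0.03 m) and height (world z) of small_centre below 0.059 m and angle between each of small_centre, medium_centre, large_centre's own z axis and vertical below 0.15 rad and (horizontal distance between medium_centre and bay0 below 0.03 m or horizontal distance between medium_centre and bay1 below 0.03 m or horizontal distance between medium_centre and bay2 below 0.03 m) and height (world z) of medium_centre below 0.066 m and (horizontal distance between large_centre and bay0 below 0.03 m or horizontal distance between large_centre and bay1 below 0.03 m or horizontal distance between large_centre and bay2 below 0.03 m) and height (world z) of large_centre below 0.073 m).
At the end, for the whole second after the job is handed in: Both pins are at least 12 of their 14 mm down; every canister present stands upright (within 0.15 rad) on the floor of a bay, its axis within 30 mm of the bay's centre; the mallet's head rests on the mat; all is at rest (value of joint each of supply_pin, lock_pin above 0.012 m and (horizontal distance between small_centre and bay0 below 0.03 m or horizontal distance between small_centre and bay1 below 0.03 m or horizontal distance between small_centre and bay2 below 0.03 m) and height (world z) of small_centre below 0.059 m and angle between each of small_centre, medium_centre, large_centre's own z axis and vertical below 0.15 rad and (horizontal distance between medium_centre and bay0 below 0.03 m or horizontal distance between medium_centre and bay1 below 0.03 m or horizontal distance between medium_centre and bay2 below 0.03 m) and height (world z) of medium_centre below 0.066 m and (horizontal distance between large_centre and bay0 below 0.03 m or horizontal distance between large_centre and bay1 below 0.03 m or horizontal distance between large_centre and bay2 below 0.03 m) and height (world z) of large_centre below 0.073 m and x of mallet_head in the frame of mat between -0.065 and 0.065 m and y of mallet_head in the frame of mat between -0.115 and 0.115 m and height (world z) of mallet_head below 0.055 m and linear speed of each of mallet, canister_small, canister_medium, canister_large below 0.02 m/s); the robot touches nothing.
It fails at once if the robot itself pushes on a pin (more than 3 N) (contact force between any of the arm, the fingers and supply_pin above 3 N or contact force between any of the arm, the fingers and lock_pin above 3 N).
It fails at once if the canister pushes on a pin (more than 3 N) (contact force between any of canister_small, canister_medium, canister_large and supply_pin above 3 N or contact force between any of canister_small, canister_medium, canister_large and lock_pin above 3 N).
It fails at once if a bystander is moved more than 30 mm (distance of any of spray_pt, spanner_pt, tape_pt from where it was at the start of the episode above 0.03 m).
Of canister_small, canister_medium, canister_large only 2 to 3 are there at a start; the rules pass over those that are not, and their reading is None.
At some moment in a run one of canister_small, canister_medium, canister_large may be knocked a few centimetres aside while the robot is not near it.
It also fails if it takes over 210 s, if anything falls off the work surface, if the arm or the gripper's body presses on something with over 40 N, if the wrist force passes 120 N, or if a joint passes its speed limit or range.

### The arm

A 6-joint arm with a two-finger parallel gripper is mounted at the origin on the work surface. World frame = base frame: x ahead of the robot, y to its left, z up, the work surface at z = 0. Lengths are in m, angles in rad, forces in N, time in s.
With the tool pointing down it reaches from about 0.35 to 0.85 m from the base axis. Payload 8.1 kg.
Tool frame: the origin (TCP) lies at the very end of the fingers, on their centre line; the grasp point (between the pads) lies 19 mm behind it (robot.pinch_z is the distance from the TCP to the grasp point, in m); y points along the fingers, x is the direction in which the jaws open and shut, and the axes are right-handed (so a half turn about y gives the same grasp; the last joint's range is limited). The gripper opens to 93 mm and grips with 3 to 60 N. Pads are 15 mm wide; open, the fingers measure 128 mm over their backs; the gripper's body (75 mm by 188 mm) begins 65 mm behind the grasp point.
Start: joints at [-1.339, 0.13, 1.488, -0, 1.523, -0.085], TCP at [0.187, -0.57, 0.219] pointing down, gripper open.
Joint ranges: [-2.96, 2.96], [-0.89, 2.26], [0.02, 2.5], [-1.34, 4.48], [0, 2.73], [-2.66, 2.66]. Speed limits (rad/s): [2.39, 2.39, 2.79, 3.14, 3.14, 3.14].

### API

Orientations are given as a rotation vector (axis times angle).
In Python, from plant import robot gives the robot as it stands.
- The arm moves only by the shell command python3 -m inch 'ROWS' [FORCE]. ROWS is JSON, a list of rows, each a list of 5 numbers: the closure, from -1 (fully open) to 1 (shut), then the shift along the world's x, y, z in m, then the turn about the world's z in rad. A call has 1 to 8 rows; each row is the pose to reach, as a shift and turn from the pose measured when the call began; what a row does not reach only later rows make up. A row lasts 1/8 s, in which the tool goes at most 62.5 mm and 10.7 degrees, less where a joint would pass 70% of its speed; a pose out of reach is approached as far as the arm can. A call with a gripper value outside its range is refused whole. The fingers move at their own pace and stop on an object; FORCE is the grip in N (left out, the last holds). Time passes only in rows, so rows that repeat a pose let the fingers close. It gives the time, the measured TCP pose, the force and the opening at its end, in the units of the state.
- robot.read_state(): the state, without advancing time (a new reading comes with each control period).
- robot.read_camera(name): name is "side" or "top"; returns a dict with "color" (480x640x3 uint8, red, green, blue), "mtx" (3x3 intrinsics, pixels), "R" (3x3) and "t" (3): a world point X has camera coordinates R X + t. Camera axes: x right, y down, z forward; pixel columns grow to the right and rows downward; lengths in m; the calibration is good to about 2 mm. A picture is of the moment at which its call begins. There is no depth.
- robot.close_job(): hands the job in, once; it reports no verdict.
The state is a dict: "t": time; "q": joint angles; "dq": joint speeds; "joint_torque": joint torques, N m; "tool_pos": TCP position; "orientation": TCP orientation; "force": force on the tool from outside, world axes, zero at the start; "wrist_torque": the same for the moment, N m; "opening": finger opening in m.
Only numpy, scipy, OpenCV 4.12 (cv2) and the standard library are available. Lean on these libraries where they do the work, as an engineer would, in place of code of your own. Each camera call takes 0.05 s, during which the arm holds its last target. There are 200 camera calls.

## Working session

There is one attempt and no reset: what is moved stays moved. The work goes in short steps, Python scripts to look and compute and a shell command to move; the robot and the scene stay as the last step left them, time stands still between calls to the robot, and variables do not carry over. Pictures are saved under pics/ and viewed, about 12 in all and at most 16, crops included, and the job is handed in when it is done.

```bash
ls; mkdir -p pics; cat > h.py <<'E'
import numpy as np, cv2
from plant import robot
def snap(n,f=None):
    c=robot.read_camera(n); im=cv2.cvtColor(c["color"],cv2.COLOR_RGB2BGR)
    np.savez(f"/tmp/{n}.npz",im=im,m=c["mtx"],R=c["R"],t=c["t"])
    if f: cv2.imwrite(f"pics/{f}.png",im)
    return im
def cam(n): return np.load(f"/tmp/{n}.npz")
def ray(n,u,v,z):
    c=cam(n); o=-c["R"].T@c["t"]; d=c["R"].T@np.linalg.inv(c["m"])@[u,v,1]
    return o+d*(z-o[2])/d[2]
def proj(n,X):
    c=cam(n); p=c["m"]@(c["R"]@np.array(X,float)+c["t"]); return p[:2]/p[2]
E
python3 - <<'E'
from h import *
snap("top","t1");snap("side","s1")
for n in("top","side"):
    c=cam(n); print(n,-c["R"].T@c["t"],c["m"][0,0],c["R"].round(2).tolist())
print(robot.read_state())
E
```

```text
pics
top [ 0.47658147 -0.00209748  1.08180967] 454.7603071784161 [[0.02, -1.0, -0.03], [-0.99, -0.02, -0.1], [0.1, 0.03, -0.99]]
side [0.37043959 0.85148284 0.58320758] 577.0428852186624 [[-0.97, -0.24, 0.01], [-0.13, 0.49, -0.86], [0.21, -0.83, -0.51]]
{'t': 0.1, 'q': array([-1.33937887e+00,  1.31107133e-01,  1.48916660e+00, -1.29859514e-05,
        1.52300883e+00, -8.53828508e-02]), 'dq': array([-0.00029526, -0.00077748, -0.001026  ,  0.0005223 ,  0.00026039,
        0.00070244]), 'joint_torque': array([ 1.44121488e-03, -5.61340785e+01, -4.93095911e+01,  7.69764301e-02,
        2.91079993e-02, -6.36004393e-05]), 'tool_pos': array([ 0.18682359, -0.56962706,  0.21768159]), 'orientation': array([-1.34145324,  0.97364275, -0.97150866]), 'force': array([-0.54777481,  0.44039679, -0.3467719 ]), 'wrist_torque': array([-0.02212074, -0.01881174,  0.02983581]), 'opening': 0.09318093223056514}
```

View pics/t1.png

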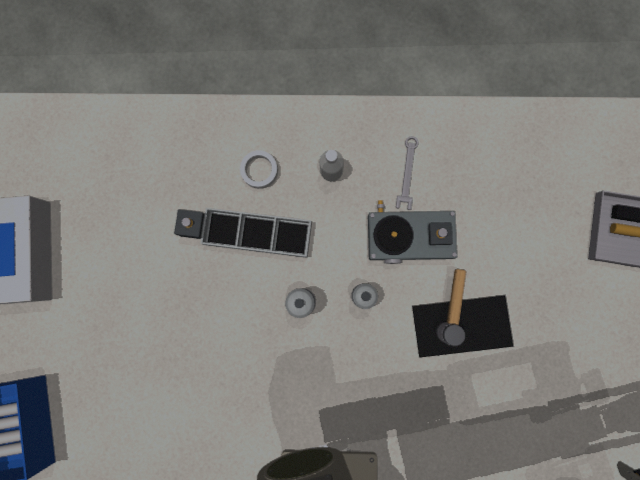

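View pics/s1.png

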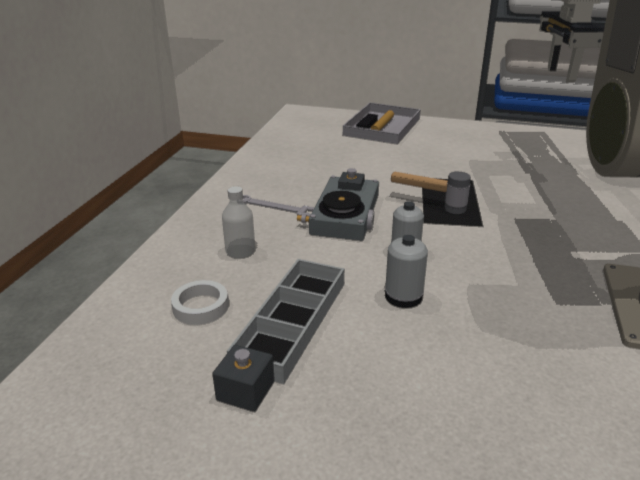

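```bash
python3 - <<'E'
from h import *
P=lambda *a: ray("top",*a).round(4)[:2]
print("pad",P(394,234,.06),"sup",P(441,233,.076),"lock",P(186,223,.068))
for nm,u,v in (("A",299.5,302.5),("B",365.5,295.5)):
  for s,h in (("s",.088),("m",.102),("l",.116)):
    x=P(u,v,h); print(nm,s,x,"side top",proj("side",[*x,h]).round(1),"base",proj("side",[*x,0]).round(1))
c=cam("top")
im=c["im"]
# crops enlarged
def crop(n,u0,v0,u1,v1,k): return cv2.resize(cam(n)["im"][v0:v1,u0:u1],None,fx=k,fy=k,interpolation=cv2.INTER_CUBIC)
cv2.imwrite("pics/c1.png",crop("top",365,190,525,360,4)[:600])
a=crop("top",170,200,330,260,5); b=cv2.resize(crop("top",275,270,395,330,5),(800,400))
cv2.imwrite("pics/c2.png",cv2.resize(np.vstack([a,cv2.resize(b,(800,300))]),(800,600)))
E
```

```text
pad [ 0.6005 -0.1379] sup [ 0.6026 -0.2393] lock [0.6166 0.3334]
A s [0.4439 0.0695] side top [406.9 252.3] base [403.2 296.6]
A m [0.4444 0.0684] side top [407.3 244.4] base [403.  296.2]
A l [0.4449 0.0674] side top [407.7 236.5] base [402.8 295.8]
B s [ 0.462  -0.0733] side top [407.9 209.8] base [404.5 250.8]
B m [ 0.4622 -0.0722] side top [408.3 203.2] base [404.4 251.1]
B l [ 0.4624 -0.0712] side top [408.7 196.4] base [404.2 251.4]
```

View pics/c1.png

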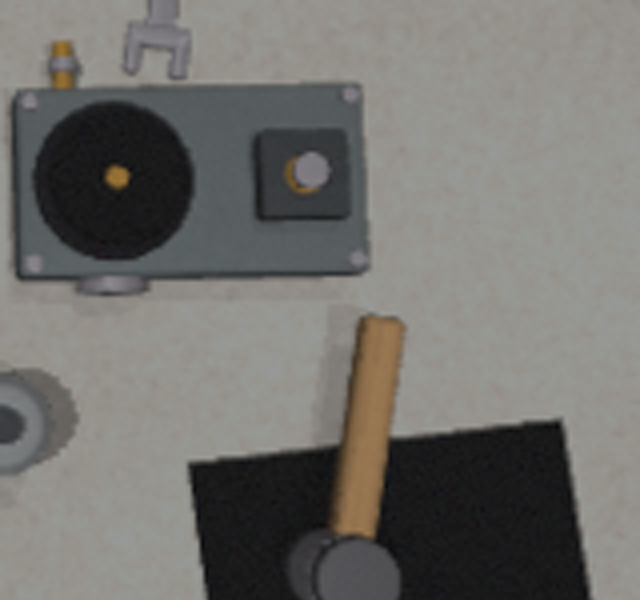

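View pics/c2.png

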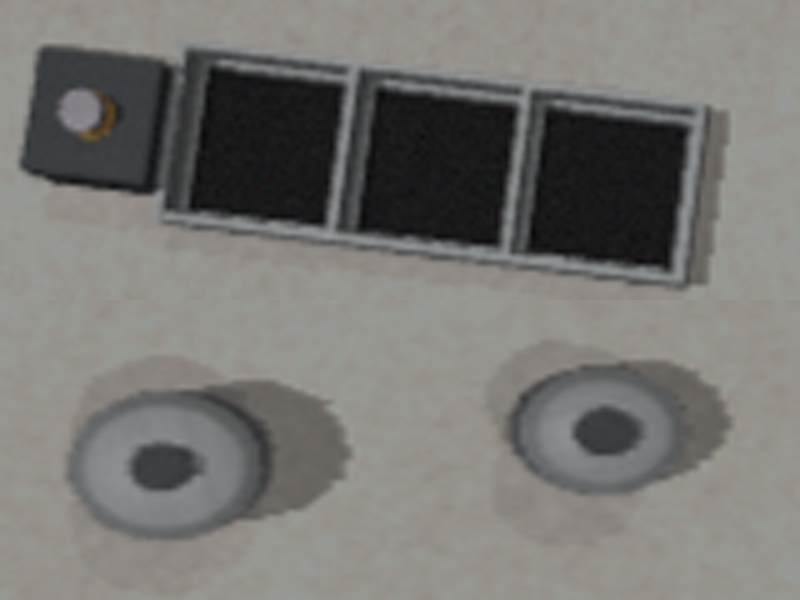

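```bash
python3 - <<'E'
from h import *
def Q(x,y,u0,v0,k,z): return ray("top",u0+(x+.5)/k-.5,v0+(y+.5)/k-.5,z)[:2]
A=lambda x,y,z:Q(x,y,365,190,4,z)
C=lambda x,y,z:Q(x,y,170,200,5,z)
ang=lambda d:np.degrees(np.arctan2(d[1],d[0])).round(1)
print("pad",A(117,177,.06),"sup",A(311,169,.076),"tower mid",A(303,174,.06))
print("angle sup->pad",ang(A(117,177,.06)-A(311,169,.076)))
h=A(357,580,.081);e=A(383,320,.061);n=A(354.5,530,.061)
print("mallet head",h,"end",e,"near",n,"angle end->head",ang(h-e),ang(n-e),"len",np.linalg.norm(h-e))
print("mat corners",A(190,464,.001),A(562,420,.001))
l=C(78,109,.068)
co=[C(187,47,.034),C(708,103,.034),C(688,285,.034),C(163,222,.034)]
m=np.mean(co,0);print("lock",l,"carrier",m,"ang",ang(co[0]-co[1]),ang(co[3]-co[2]),ang(l-m),np.linalg.norm(l-m))
for s in(-1,0,1): print("bay",m+s*.082*(l-m)/np.linalg.norm(l-m))
for n,p in(("lock",[*l,.068]),("sup",[*A(311,169,.076),.076]),("pad",[*A(117,177,.06),.06]),("mallet",[*h,.081])): print(n,proj("side",p))
E
```

```text
pad [ 0.60081331 -0.13763029] sup [ 0.60516069 -0.24234991] tower mid [ 0.60429898 -0.24168863]
angle sup->pad 92.4
mallet head [ 0.38234484 -0.26410546] end [ 0.52315061 -0.28507371] near [ 0.40749713 -0.26824163] angle end->head 171.5 171.7 len 0.14235846214359146
mat corners [ 0.4394554 -0.1886603] [ 0.46955615 -0.40470525]
lock [0.62026116 0.33540711] carrier [0.60207747 0.17738907] ang 84.7 84.2 83.4 0.1590608295681015
bay [0.5927033  0.09592665]
bay [0.60207747 0.17738907]
bay [0.61145163 0.25885148]
lock [241.36644206 353.87455197]
sup [351.03559577 169.77881249]
pad [341.37703892 198.72893042]
mallet [458.83826429 174.92244666]
```

```bash
cat >> h.py <<'E'
from scipy.spatial.transform import Rotation as Ro
def st():
    s=robot.read_state(); R=Ro.from_rotvec(s["orientation"]).as_matrix()
    j=np.degrees(np.arctan2(R[1,0],R[0,0]))
    print("t",round(s["t"],2),"tcp",s["tool_pos"].round(4),"jaw deg",j.round(1),"F",s["force"].round(1),"open",round(s["opening"],4),"q6",s["q"].round(2)); return s,R
E
python3 - <<'E'
from h import *
s,R=st(); print(R.round(2))
E
```

```text
t 0.1 tcp [ 0.1868 -0.5696  0.2177] jaw deg -71.8 F [-0.5  0.4 -0.3] open 0.0932 q6 [-1.34  0.13  1.49 -0.    1.52 -0.09]
[[ 0.31 -0.    0.95]
 [-0.95  0.    0.31]
 [-0.   -1.    0.  ]]
```

```bash
python3 -m inch '[[-1,0.235,0.3,0,-0.466],[-1,0.235,0.3,0,-0.466],[-1,0.235,0.3,0,-0.466],[-1,0.235,0.3,0,-0.466],[-1,0.235,0.3,0,-0.466],[-1,0.235,0.3,0,-0.466],[-1,0.235,0.3,-0.03,-0.466],[-1,0.235,0.3,-0.05,-0.466]]' 60; python3 -c "
from h import *
st(); snap('side','s2')"
```

```text
t: 1.1
tool_pos: [0.4222, -0.2679, 0.1662]
orientation: [-1.135, 1.318, -1.314]
force: [-0.1, -0.0, -0.8]
opening: 0.0928
t 1.1 tcp [ 0.4222 -0.2679  0.1662] jaw deg -98.4 F [-0.1 -0.  -0.8] open 0.0928 q6 [-0.67 -0.11  1.83  0.    1.43  1.05]
```

View pics/s2.png

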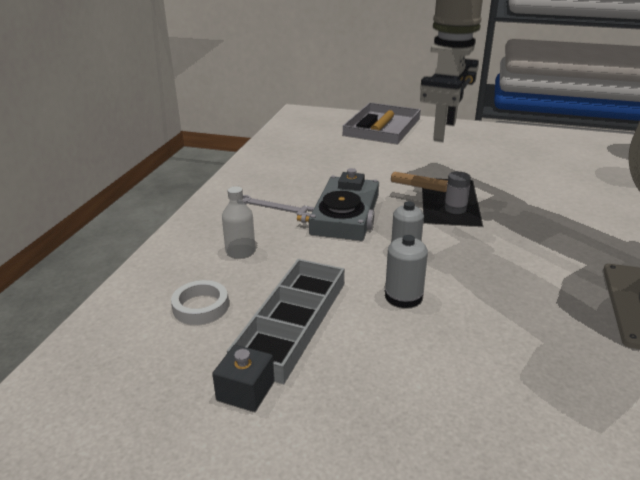

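```bash
python3 -m inch '[[-1,0,-0.002,-0.06,0],[-1,0,-0.002,-0.11,0],[-1,0,-0.002,-0.134,0],[-1,0,-0.002,-0.134,0],[1,0,-0.002,-0.134,0],[1,0,-0.002,-0.134,0],[1,0,-0.002,-0.134,0],[1,0,-0.002,-0.134,0]]' 60
```

```text
t: 2.15
tool_pos: [0.421, -0.2698, 0.03]
orientation: [-1.135, 1.321, -1.312]
force: [-0.2, 0.1, 0.0]
opening: 0.0576
```

```bash
python3 -m inch '[[1,0,0,0,0],[1,0,0,0,0],[1,0,0,0,0],[1,0,0,0,0],[1,0,0,0.03,0],[1,0,0,0.07,0],[1,0,0,0.12,0],[1,0,0,0.12,0]]' 60;  python3 -c "
from h import *
st(); snap('side','s3')
im=snap('top')
s=cam('side')['im']
a=cv2.resize(s[60:260,330:530],(600,600));b=cv2.resize(im[200:400,360:560],(600,600))
cv2.imwrite('pics/c3.png',cv2.resize(np.hstack([a,b]),(800,400)))"
```

```text
t: 3.15
tool_pos: [0.4233, -0.2715, 0.1544]
orientation: [-1.134, 1.314, -1.319]
force: [0.5, 0.2, -4.4]
opening: 0.024
t 3.15 tcp [ 0.4233 -0.2715  0.1544] jaw deg -98.4 F [ 0.5  0.2 -4.4] open 0.024 q6 [-0.67 -0.1   1.84  0.    1.4   1.04]
```

View pics/c3.png

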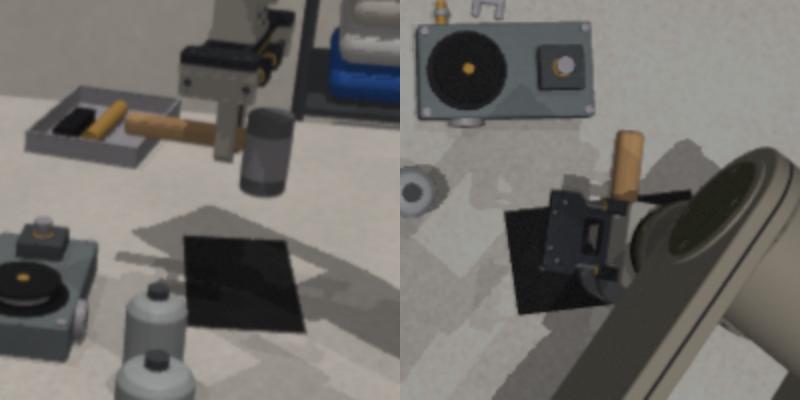

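```bash
python3 -m inch '[[1,0.06,0.007,0,0],[1,0.12,0.013,0,0],[1,0.17,0.019,0,0],[1,0.22,0.024,0,0],[1,0.22,0.024,0,0],[1,0.22,0.024,-0.02,0],[1,0.22,0.024,-0.035,0],[1,0.22,0.024,-0.035,0]]' 60;  python3 -c "
from h import *
st(); snap('side','s4')
im=snap('top')
s=cam('side')['im']
a=cv2.resize(s[90:240,270:420],(600,600));b=cv2.resize(im[160:310,360:510],(600,600))
cv2.imwrite('pics/c4.png',cv2.resize(np.hstack([a,b]),(800,400)))"
```

```text
t: 4.25
tool_pos: [0.6382, -0.2452, 0.1114]
orientation: [-1.137, 1.326, -1.309]
force: [-0.2, -0.4, -2.6]
opening: 0.0237
t 4.25 tcp [ 0.6382 -0.2452  0.1114] jaw deg -98.5 F [-0.2 -0.4 -2.6] open 0.0237 q6 [-0.44  0.43  1.33  0.    1.39  1.28]
```

View pics/c4.png

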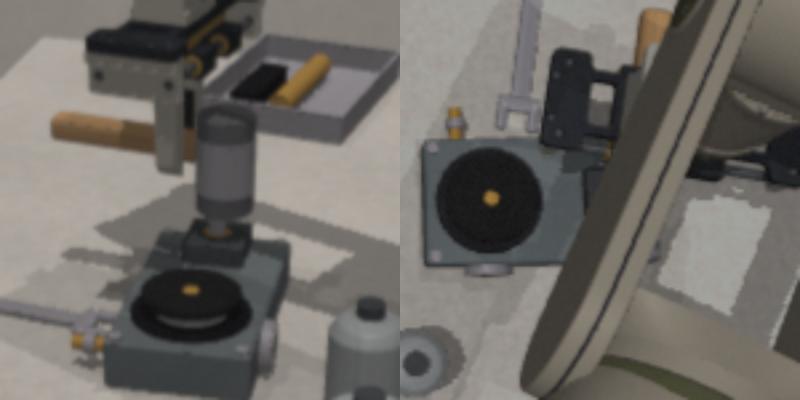

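```bash
python3 -m inch '[[1,0.004,-0.002,0,0],[1,0.004,-0.002,-0.006,0],[1,0.004,-0.002,-0.012,0],[1,0.004,-0.002,-0.018,0],[1,0.004,-0.002,-0.022,0],[1,0.004,-0.002,-0.022,0]]' 60;  python3 -c "
from h import *
st(); snap('side')
s=cam('side')['im']
a=cv2.resize(s[90:240,270:420],(600,600))
cv2.imwrite('pics/c5.png',a)"
```

```text
t: 5.1
tool_pos: [0.6446, -0.2481, 0.0926]
orientation: [-1.135, 1.321, -1.313]
force: [3.0, -0.4, 1.9]
opening: 0.0235
t 5.1 tcp [ 0.6446 -0.2481  0.0926] jaw deg -98.5 F [ 3.  -0.4  1.9] open 0.0235 q6 [-0.44  0.46  1.33  0.    1.36  1.28]
```

View pics/c5.png

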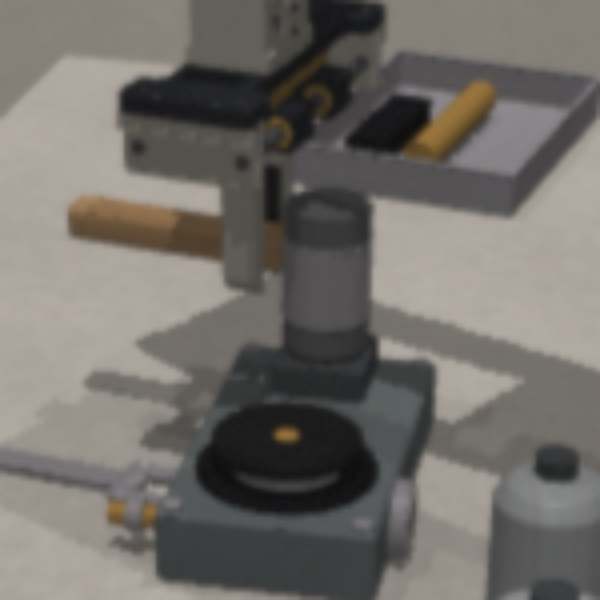

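```bash
python3 -m inch '[[1,0,0,-0.004,0],[1,0,0,-0.008,0],[1,0,0,-0.008,0]]' 60;python3 -m inch '[[1,0,0,-0.004,0],[1,0,0,-0.004,0],[1,0,0,-0.004,0]]' 60
```

```text
t: 5.52
tool_pos: [0.6475, -0.2493, 0.0892]
orientation: [-1.131, 1.314, -1.319]
force: [3.3, 0.4, 17.8]
opening: 0.0236
t: 5.9
tool_pos: [0.6489, -0.2497, 0.0884]
orientation: [-1.13, 1.311, -1.321]
force: [-0.2, 0.5, 15.7]
opening: 0.0237
```

```bash
python3 -m inch '[[1,-0.003,0,-0.008,0],[1,-0.003,0,-0.010,0],[1,-0.003,0,-0.010,0]]' 60;python3 -m inch '[[1,0,0,0.02,0],[1,0,0,0.06,0],[1,-0.06,0,0.07,0],[1,-0.12,0,0.07,0],[1,-0.17,0,0.07,0],[1,-0.17,0,0.07,0]]' 60
python3 -c "
from h import *
st(); snap('side');snap('top')
s=cam('side')['im']
a=cv2.resize(s[60:240,270:450],(600,600))
b=cv2.resize(cam('top')['im'][160:340,360:540],(600,600))
cv2.imwrite('pics/c6.png',cv2.resize(np.hstack([a,b]),(800,400)))"
```

```text
t: 6.28
tool_pos: [0.6513, -0.2506, 0.0857]
orientation: [-1.123, 1.3, -1.328]
force: [6.3, 2.8, 26.2]
opening: 0.0239
t: 7.02
tool_pos: [0.4764, -0.2493, 0.1533]
orientation: [-1.124, 1.307, -1.325]
force: [0.4, -0.6, -2.3]
opening: 0.0236
t 7.03 tcp [ 0.4764 -0.2493  0.1533] jaw deg -98.5 F [ 0.4 -0.6 -2.3] open 0.0236 q6 [-0.58 -0.01  1.76  0.01  1.38  1.14]
```

View pics/c6.png

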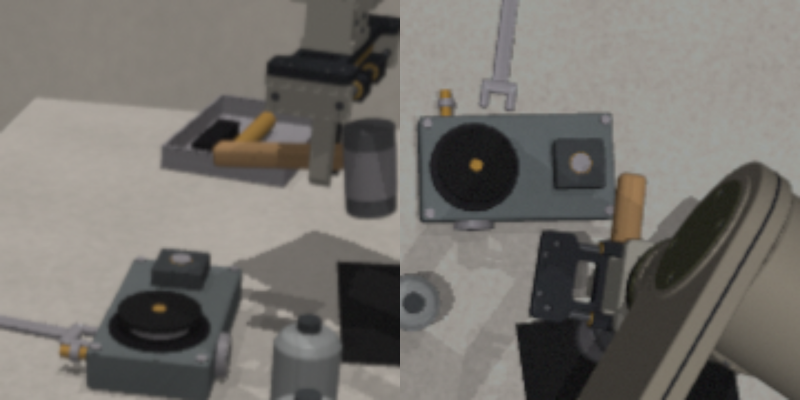

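```bash
python3 -m inch '[[1,-0.055,-0.02,0,0],[1,-0.055,-0.02,-0.05,0],[1,-0.055,-0.02,-0.1,0],[1,-0.055,-0.02,-0.115,0],[1,-0.055,-0.02,-0.119,0],[1,-0.055,-0.02,-0.122,0],[1,-0.055,-0.02,-0.122,0]]' 60; python3 -c "
from h import *
s,R=st();print(R.round(3))"
```

```text
t: 8.0
tool_pos: [0.4267, -0.271, 0.0348]
orientation: [-1.122, 1.299, -1.33]
force: [-0.7, 1.1, -3.2]
opening: 0.0239
t 8.0 tcp [ 0.4267 -0.271   0.0348] jaw deg -98.5 F [-0.7  1.1 -3.2] open 0.0239 q6 [-0.67  0.03  1.95  0.01  1.15  1.04]
[[-0.147  0.021  0.989]
 [-0.989 -0.005 -0.147]
 [ 0.002 -1.     0.022]]
```

```bash
python3 -m inch '[[1,0,0,-0.003,0],[1,0,0,-0.005,0],[1,0,0,-0.005,0]]' 60; python3 -m inch '[[-1,0,0,0,0],[-1,0,0,0,0],[-1,0,0,0,0],[-1,0,0,0,0],[-1,0,0,0.03,0],[-1,0,0,0.08,0],[-1,0,0,0.14,0],[-1,0,0,0.14,0]]' 60
python3 -c "
from h import *
st(); snap('side','s7')"
```

```text
t: 8.38
tool_pos: [0.4266, -0.271, 0.0297]
orientation: [-1.122, 1.299, -1.33]
force: [-0.5, -0.4, -3.1]
opening: 0.0234
t: 9.38
tool_pos: [0.4296, -0.2734, 0.1761]
orientation: [-1.12, 1.29, -1.338]
force: [0.6, -0.5, -0.1]
opening: 0.0924
t 9.38 tcp [ 0.4296 -0.2734  0.1761] jaw deg -98.5 F [ 0.6 -0.5 -0.1] open 0.0924 q6 [-0.67 -0.13  1.82  0.01  1.41  1.04]
```

View pics/s7.png

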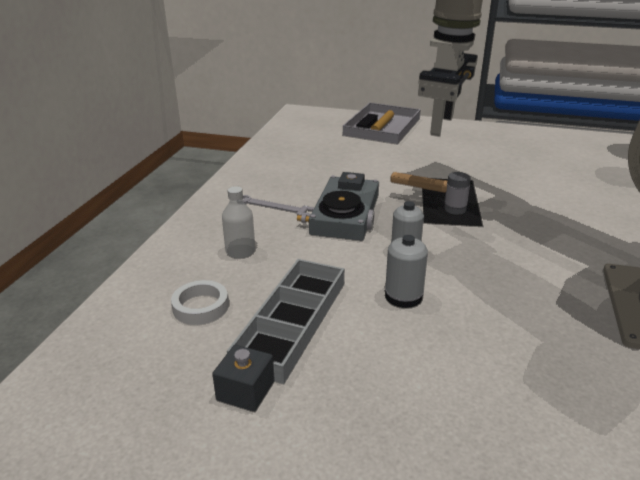

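```bash
python3 -m inch '[[-1,0.006,0.03,0,0.18],[-1,0.012,0.06,0,0.36],[-1,0.018,0.09,0,0.54],[-1,0.024,0.12,0,0.72],[-1,0.03,0.16,0,0.9],[-1,0.033,0.19,0,1.08],[-1,0.033,0.201,0,1.26],[-1,0.033,0.201,0,1.44]]' 40; python3 -m inch '[[-1,0,0,0,0.174],[-1,0,0,0,0.174]]'
python3 -c "
from h import *
st(); snap('top','t8')
for nm,u,v,h in (('A',299.5,302.5,.116),('B',365.5,295.5,.102)): print(ray('top',u,v,h))"
```

```text
t: 10.42
tool_pos: [0.4601, -0.0699, 0.1708]
orientation: [-1.534, 0.208, -0.216]
force: [0.7, 0.4, 0.1]
opening: 0.093
t: 10.68
tool_pos: [0.4591, -0.0695, 0.1689]
orientation: [-1.542, 0.077, -0.076]
force: [-0.3, -0.6, 0.3]
opening: 0.0932
t 10.68 tcp [ 0.4591 -0.0695  0.1689] jaw deg -5.6 F [-0.3 -0.6  0.3] open 0.0932 q6 [-0.28 -0.21  1.91  0.03  1.45 -0.19]
[0.44485651 0.06743617 0.116     ]
[ 0.46221079 -0.07224791  0.102     ]
```

View pics/t8.png

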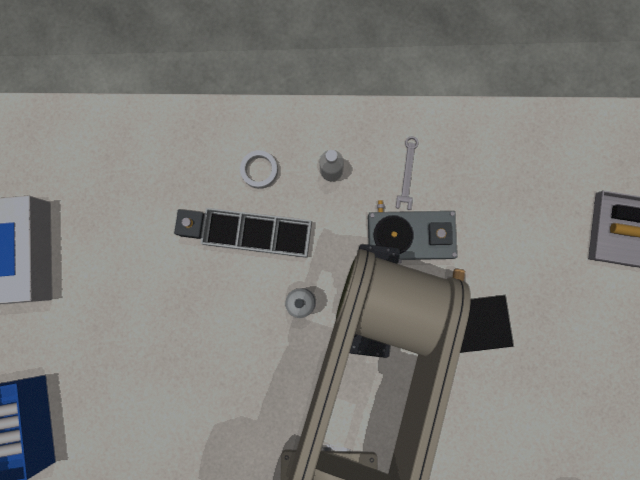

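```bash
python3 -m inch '[[-1,0.003,-0.003,-0.05,0],[-1,0.003,-0.003,-0.1,0],[-1,0.003,-0.003,-0.13,0],[-1,0.003,-0.003,-0.13,0],[1,0.003,-0.003,-0.13,0],[1,0.003,-0.003,-0.13,0],[1,0.003,-0.003,-0.13,0],[1,0.003,-0.003,-0.13,0]]' 40; python3 -m inch '[[1,0,0,0,0],[1,0,0,0,0],[1,0,0,0,0]]'; python3 -c "
from h import *
s,R=st();print(R.round(3))"
```

```text
t: 11.72
tool_pos: [0.4628, -0.0728, 0.04]
orientation: [-1.542, 0.078, -0.08]
force: [-0.1, 0.3, -0.1]
opening: 0.0575
t: 12.1
tool_pos: [0.4628, -0.0728, 0.0399]
orientation: [-1.542, 0.078, -0.08]
force: [-0.3, 0.1, -0.5]
opening: 0.0547
t 12.1 tcp [ 0.4628 -0.0728  0.0399] jaw deg -5.8 F [-0.3  0.1 -0.5] open 0.0547 q6 [-0.29 -0.06  2.02  0.03  1.18 -0.2 ]
[[ 0.995  0.003  0.101]
 [-0.101  0.027  0.995]
 [ 0.    -1.     0.027]]
```

```bash
python3 -m inch '[[1,0,0,0.03,0],[1,0,0,0.07,0],[1,0,0,0.1,0],[1,0.045,-0.02,0.1,0],[1,0.09,-0.042,0.1,0],[1,0.138,-0.065,0.1,0],[1,0.138,-0.065,0.1,0],[1,0.138,-0.065,0.1,0]]' 40; python3 -c "
from h import *
st();snap('side');snap('top')
s=cam('side')['im']
a=cv2.resize(s[90:270,250:430],(600,600))
b=cv2.resize(cam('top')['im'][160:340,300:480],(600,600))
cv2.imwrite('pics/c9.png',cv2.resize(np.hstack([a,b]),(800,400)))"
```

```text
t: 13.1
tool_pos: [0.6, -0.1375, 0.1389]
orientation: [-1.541, 0.08, -0.079]
force: [0.0, -0.3, -1.4]
opening: 0.0546
t 13.1 tcp [ 0.6    -0.1375  0.1389] jaw deg -5.8 F [ 0.  -0.3 -1.4] open 0.0546 q6 [-0.33  0.23  1.53  0.03  1.4  -0.23]
```

View pics/c9.png

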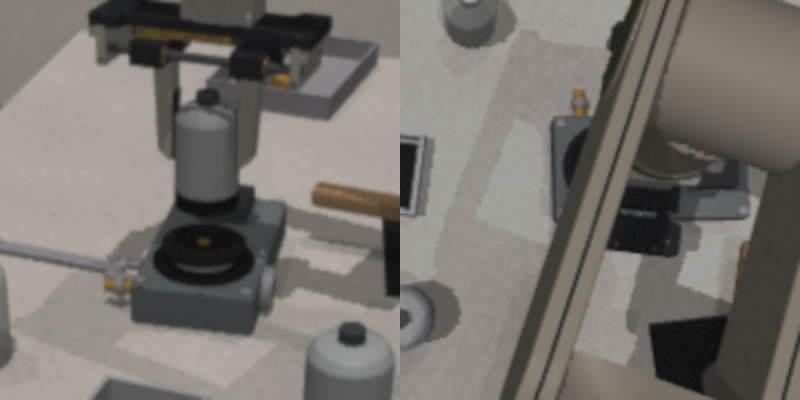

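```bash
python3 -m inch '[[1,0.001,0,-0.025,0],[1,0.001,0,-0.037,0],[1,0.001,0,-0.042,0],[1,0.001,0,-0.047,0],[1,0.001,0,-0.051,0],[1,0.001,0,-0.053,0],[1,0.001,0,-0.053,0],[1,0.001,0,-0.053,0]]' 50; python3 -c "
from h import *
st()"
```

```text
t: 14.2
tool_pos: [0.6013, -0.1373, 0.0898]
orientation: [-1.542, 0.077, -0.08]
force: [-10.0, 3.2, 16.7]
opening: 0.0544
t 14.2 tcp [ 0.6013 -0.1373  0.0898] jaw deg -5.8 F [-10.    3.2  16.7] open 0.0544 q6 [-0.32  0.27  1.57  0.03  1.31 -0.23]
```

```bash
python3 -m inch '[[1,0,0,-0.004,0],[1,0,0,-0.004,0],[1,0,0,-0.004,0],[1,0,0,-0.004,0],[1,0,0,-0.004,0],[1,0,0,-0.004,0],[1,0,0,-0.004,0],[1,0,0,-0.004,0]]' 50; python3 -c "
from h import *
st(); snap('side','s10'); s=cam('side')['im']
cv2.imwrite('pics/c10.png',cv2.resize(s[90:270,250:430],(600,600)))"
```

```text
t: 15.2
tool_pos: [0.6014, -0.1374, 0.0898]
orientation: [-1.542, 0.077, -0.081]
force: [-16.2, 4.7, 27.3]
opening: 0.0547
t 15.2 tcp [ 0.6014 -0.1374  0.0898] jaw deg -5.8 F [-16.2   4.7  27.3] open 0.0547 q6 [-0.32  0.27  1.57  0.03  1.31 -0.23]
```

View pics/c10.png

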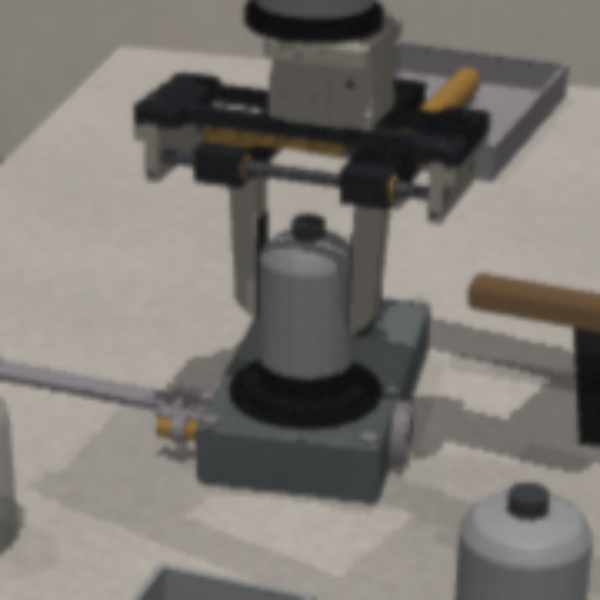

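```bash
python3 -m inch '[[1,0,0,0.03,0],[1,0,0,0.05,0],[1,-0.002,0.05,0.05,0],[1,-0.004,0.11,0.05,0],[1,-0.007,0.17,0.05,0],[1,-0.009,0.233,0.05,0],[1,-0.009,0.233,0.05,0],[1,-0.009,0.233,0.05,0]]' 50; python3 -c "
from h import *
st(); im=snap('side'); snap('top')
s=cv2.resize(im[140:400,190:450],(600,600))
b=cv2.resize(cam('top')['im'][160:340,160:340],(600,600))
cv2.imwrite('pics/c11.png',cv2.resize(np.hstack([s,b]),(800,400)))"
```

```text
t: 16.25
tool_pos: [0.5926, 0.0956, 0.1397]
orientation: [-1.543, 0.076, -0.08]
force: [0.3, 0.6, -2.1]
opening: 0.0547
t 16.25 tcp [0.5926 0.0956 0.1397] jaw deg -5.7 F [ 0.3  0.6 -2.1] open 0.0547 q6 [0.06 0.17 1.59 0.03 1.38 0.15]
```

View pics/c11.png

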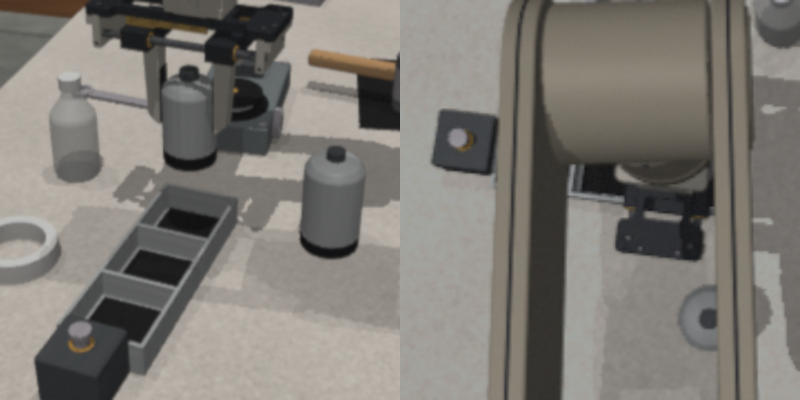

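```bash
python3 -m inch '[[1,0,0,-0.04,0],[1,0,0,-0.07,0],[1,0,0,-0.085,0],[1,0,0,-0.092,0],[1,0,0,-0.093,0],[1,0,0,-0.093,0]]' 50; python3 -m inch '[[-1,0,0,0,0],[-1,0,0,0,0],[-1,0,0,0,0],[-1,0,0,0,0],[-1,0,0,0.04,0],[-1,0,0,0.09,0],[-1,0,0,0.13,0],[-1,0,0,0.13,0]]' 50; python3 -c "
from h import *
st()"
```

```text
t: 17.1
tool_pos: [0.5937, 0.0943, 0.048]
orientation: [-1.543, 0.076, -0.083]
force: [0.3, 0.1, -2.2]
opening: 0.0549
t: 18.1
tool_pos: [0.5964, 0.0945, 0.183]
orientation: [-1.542, 0.07, -0.089]
force: [0.1, -0.9, 0.2]
opening: 0.093
t 18.1 tcp [0.5964 0.0945 0.183 ] jaw deg -5.8 F [ 0.1 -0.9  0.2] open 0.093 q6 [0.06 0.14 1.54 0.03 1.44 0.15]
```

```bash
cat > cap.py <<'E'
from h import *
def cap(n,p,zc,w=16):
    # dark cap blob nearest to expected projection -> xy at height zc
    u,v=proj(n,p).round().astype(int); g=cv2.cvtColor(cam(n)["im"],cv2.COLOR_BGR2GRAY)[v-w:v+w,u-w:u+w]
    k,l,s,c=cv2.connectedComponentsWithStats((g<85).astype(np.uint8))
    r=[(np.hypot(*(c[i]-w)),s[i,4],(c[i]+[u-w,v-w])) for i in range(1,k) if 20<s[i,4]<400]
    for d,a,q in sorted(r,key=lambda z:z[0])[:2]: print(n,"exp",u,v,"got",q.round(1),a,"xy",ray(n,*q,zc)[:2].round(4))
E
python3 - <<'E'
from cap import *
snap("side");snap("top")
cap("side",[.4449,.0674,.110],.110);cap("side",[.5937,.0943,.102],.102);cap("top",[.4449,.0674,.116],.116)
E
```

```text
side exp 407 240 got [408.1 239.9] 123 xy [0.4439 0.0676]
side exp 312 240 got [316.2 232.9] 365 xy [0.5937 0.0707]
top exp 300 302 got [297.7 302.9] 49 xy [0.4439 0.0711]
top exp 300 302 got [309.5 301.5] 53 xy [0.4474 0.0464]
```

```bash
python3 -m inch '[[-1,-0.05,-0.009,0,0],[-1,-0.1,-0.018,0,0],[-1,-0.152,-0.027,0,0],[-1,-0.152,-0.027,0,0],[-1,-0.152,-0.027,0,0]]' 40; python3 - <<'E'
from cap import *
st();snap("side");snap("top")
cap("side",[.4449,.0674,.110],.110);cap("side",[.5937,.0943,.102],.102);cap("top",[.5937,.0943,.108],.108)
s=cv2.resize(cam("side")["im"][100:400,190:490],(600,600))
b=cv2.resize(cam('top')['im'][160:340,160:340],(600,600))
cv2.imwrite('pics/c12.png',cv2.resize(np.hstack([s,b]),(800,400)))
E
```

```text
t: 18.82
tool_pos: [0.4417, 0.0673, 0.1773]
orientation: [-1.543, 0.076, -0.083]
force: [0.4, 0.1, -0.0]
opening: 0.0928
t 18.82 tcp [0.4417 0.0673 0.1773] jaw deg -5.8 F [ 0.4  0.1 -0. ] open 0.0928 q6 [ 0.01 -0.29  1.96  0.03  1.46  0.11]
side exp 407 240 got [408.1 239.9] 125 xy [0.4439 0.0677]
side exp 312 240 got [316.5 232.7] 327 xy [0.5934 0.0699]
top exp 289 233 got [289.2 233.3] 64 xy [0.5924 0.094 ]
top exp 289 233 got [288.1 236.1] 356 xy [0.5862 0.0962]
```

View pics/c12.png

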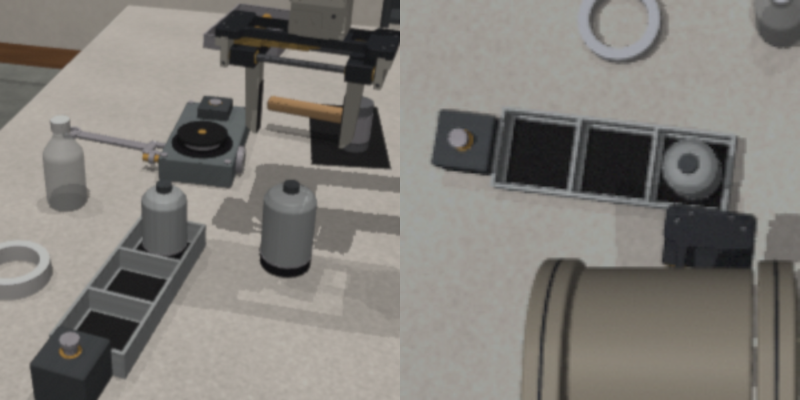

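```bash
python3 -m inch '[[-1,0.003,0,-0.05,0],[-1,0.003,0,-0.1,0],[-1,0.003,0,-0.132,0],[-1,0.003,0,-0.132,0],[1,0.003,0,-0.132,0],[1,0.003,0,-0.132,0],[1,0.003,0,-0.132,0],[1,0.003,0,-0.132,0]]' 50; python3 -m inch '[[1,0,0,0,0],[1,0,0,0,0],[1,0,0,0,0]]'
```

```text
t: 19.92
tool_pos: [0.4461, 0.0674, 0.0469]
orientation: [-1.542, 0.075, -0.084]
force: [-2.5, 0.1, 5.8]
opening: 0.0625
t: 20.3
tool_pos: [0.4461, 0.0674, 0.0469]
orientation: [-1.542, 0.075, -0.084]
force: [0.0, 0.0, 0.5]
opening: 0.0627
```

```bash
python3 -m inch '[[1,0,0,0.04,0],[1,0,0,0.09,0],[1,0.03,-0.04,0.1,0],[1,0.06,-0.08,0.1,0],[1,0.09,-0.12,0.1,0],[1,0.125,-0.165,0.1,0],[1,0.155,-0.205,0.1,0],[1,0.155,-0.205,0.1,0]]' 50;  python3 -m inch '[[1,0,0,0,0],[1,0,0,0,0]]'; python3 -c "
from cap import *
st();snap('side'); cap('side',[.601,-.1374,.21],.21,20)"
```

```text
t: 21.3
tool_pos: [0.6017, -0.1405, 0.1451]
orientation: [-1.543, 0.079, -0.086]
force: [-1.5, -0.1, -2.8]
opening: 0.0623
t: 21.55
tool_pos: [0.601, -0.1397, 0.1448]
orientation: [-1.542, 0.079, -0.084]
force: [-0.0, 0.0, -3.2]
opening: 0.0624
t 21.55 tcp [ 0.601  -0.1397  0.1448] jaw deg -6.0 F [-0.   0.  -3.2] open 0.0624 q6 [-0.33  0.22  1.52  0.03  1.4  -0.23]
```

```bash
python3 -m inch '[[1,0,0.002,-0.025,0],[1,0,0.002,-0.035,0],[1,0,0.002,-0.041,0],[1,0,0.002,-0.046,0],[1,0,0.002,-0.05,0],[1,0,0.002,-0.053,0],[1,0,0.002,-0.053,0],[1,0,0.002,-0.053,0]]' 55;  python3 -m inch '[[1,0,0,-0.004,0],[1,0,0,-0.004,0],[1,0,0,-0.004,0],[1,0,0,-0.004,0],[1,0,0,-0.004,0],[1,0,0,-0.004,0],[1,0,0,-0.004,0],[1,0,0,-0.004,0]]' 55
```

```text
t: 22.6
tool_pos: [0.6016, -0.1375, 0.0968]
orientation: [-1.542, 0.077, -0.085]
force: [-16.4, 6.1, 28.6]
opening: 0.0623
t: 23.6
tool_pos: [0.6016, -0.1375, 0.0968]
orientation: [-1.543, 0.077, -0.085]
force: [-16.5, 5.6, 26.7]
opening: 0.0624
```

```bash
python3 -m inch '[[1,0,0,0.05,0],[1,0,0,0.1,0],[1,0,0.06,0.1,0],[1,0,0.12,0.1,0],[1,0,0.18,0.1,0],[1,0,0.24,0.1,0],[1,0,0.3,0.1,0],[1,0,0.315,0.1,0]]' 55;  python3 -m inch '[[1,0,0,0,0],[1,0,0,0,0]]'; python3 -c "
from h import *
st()"
```

```text
t: 24.6
tool_pos: [0.6014, 0.1812, 0.1968]
orientation: [-1.542, 0.073, -0.083]
force: [1.0, 0.4, -3.3]
opening: 0.0625
t: 24.85
tool_pos: [0.6017, 0.1799, 0.1968]
orientation: [-1.542, 0.074, -0.084]
force: [-0.3, -0.2, -2.7]
opening: 0.0624
t 24.85 tcp [0.6017 0.1799 0.1968] jaw deg -5.8 F [-0.3 -0.2 -2.7] open 0.0624 q6 [0.19 0.2  1.45 0.02 1.48 0.29]
```

```bash
python3 -m inch '[[1,0.0005,-0.0025,-0.04,0],[1,0.0005,-0.0025,-0.08,0],[1,0.0005,-0.0025,-0.1,0],[1,0.0005,-0.0025,-0.12,0],[1,0.0005,-0.0025,-0.135,0],[1,0.0005,-0.0025,-0.142,0],[1,0.0005,-0.0025,-0.143,0],[1,0.0005,-0.0025,-0.143,0]]' 55
```

```text
t: 25.85
tool_pos: [0.6028, 0.1777, 0.0547]
orientation: [-1.542, 0.072, -0.085]
force: [-0.2, 0.2, -2.3]
opening: 0.0623
```

```bash
python3 -m inch '[[-1,0,0,-0.001,0],[-1,0,0,-0.001,0],[-1,0,0,-0.001,0],[-1,0,0,-0.001,0],[-1,0,0,0.04,0],[-1,0,0,0.09,0],[-1,0,0,0.13,0],[-1,0,0,0.13,0]]' 55; python3 -m inch '[[-1,-0.06,-0.05,0,-0.18],[-1,-0.1,-0.11,0,-0.36],[-1,-0.12,-0.17,0,-0.54],[-1,-0.13,-0.23,0,-0.72],[-1,-0.14,-0.29,0,-0.9],[-1,-0.15,-0.35,0,-1.08],[-1,-0.16,-0.4,0,-1.26],[-1,-0.175,-0.44,0,-1.44]]'; python3 - <<'E'
from cap import *
st();snap("side");snap("top","t13")
cap("top",[.6025,.1774,.122],.122);cap("top",[.5937,.0943,.108],.108)
E
```

```text
t: 26.85
tool_pos: [0.6056, 0.1782, 0.19]
orientation: [-1.54, 0.066, -0.091]
force: [0.2, -0.1, -0.2]
opening: 0.093
t: 27.85
tool_pos: [0.4292, -0.2638, 0.1887]
orientation: [-1.208, 1.164, -1.215]
force: [-0.1, 0.3, 0.2]
opening: 0.0929
t 27.85 tcp [ 0.4292 -0.2638  0.1887] jaw deg -88.7 F [-0.1  0.3  0.2] open 0.0929 q6 [-0.66 -0.15  1.82  0.01  1.44  0.89]
top exp 250 227 got [249.6 227.5] 70 xy [0.6016 0.178 ]
top exp 250 227 got [262.8 233.7] 81 xy [0.5889 0.149 ]
top exp 289 233 got [292.  237.9] 65 xy [0.5824 0.0876]
```

```bash
python3 - <<'E'
from h import *
T=cam("top")["im"];S=cam("side")["im"]
a=cv2.resize(T[195:275,170:330],(800,400))
b=cv2.resize(S[220:320,240:380],(400,200),interpolation=cv2.INTER_CUBIC);c=cv2.resize(S[140:240,360:500],(400,200),interpolation=cv2.INTER_CUBIC)
cv2.imwrite("pics/c13.png",np.vstack([a,np.hstack([b,c])]))
E
```

```text
(no output)
```

View pics/c13.png

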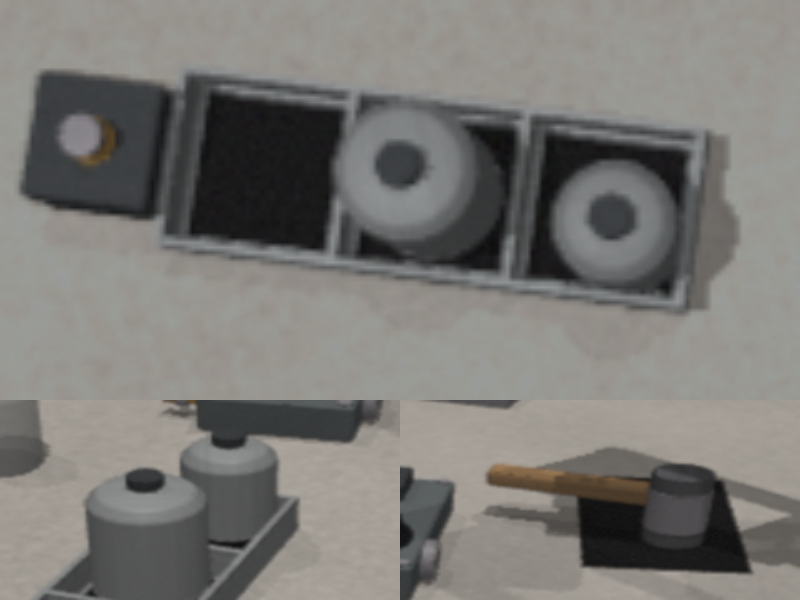

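```bash
python3 - <<'E'
from h import *
h=ray("side",458.7,177,.081);e=ray("side",392.2,176.5,.055)
print(h,e,np.degrees(np.arctan2(*(h-e)[[1,0]])),np.linalg.norm((h-e)[:2]))
E
```

```text
[ 0.38197818 -0.25381067  0.081     ] [ 0.52156827 -0.27656576  0.055     ] 170.74144242643547 0.1414326249725547
```

```bash
python3 - <<'E'
from h import *
a=cv2.imread("pics/s1.png",0);b=cv2.cvtColor(cam("side")["im"],cv2.COLOR_BGR2GRAY)
for n,(u0,u1,v0,v1),z in(("head",(445,472,170,212),.04),("end",(388,412,168,190),.05)):
    r=cv2.matchTemplate(b[v0-15:v1+15,u0-15:u1+15],a[v0:v1,u0:u1],cv2.TM_CCOEFF_NORMED);_,m,_,l=cv2.minMaxLoc(r)
    d=np.array(l)-15;c=np.array([(u0+u1)/2,(v0+v1)/2]);print(n,m,d,ray("side",*(c+d),z)-ray("side",*c,z))
E
```

```text
head 0.9036635756492615 [0 0] [0. 0. 0.]
end 0.9709334373474121 [-1  0] [0.00208617 0.00055623 0.        ]
```

```bash
python3 -m inch '[[-1,-0.006,-0.006,0,-0.171],[-1,-0.006,-0.006,-0.05,-0.171],[-1,-0.006,-0.006,-0.1,-0.171],[-1,-0.006,-0.006,-0.15,-0.171],[-1,-0.006,-0.006,-0.158,-0.171],[-1,-0.006,-0.006,-0.158,-0.171],[1,-0.006,-0.006,-0.158,-0.171],[1,-0.006,-0.006,-0.158,-0.171]]' 60; python3 -m inch '[[1,0,0,0,0],[1,0,0,0,0],[1,0,0,0,0],[1,0,0,0,0],[1,0,0,0,0],[1,0,0,0,0]]'
```

```text
t: 28.95
tool_pos: [0.4237, -0.2723, 0.0328]
orientation: [-1.126, 1.287, -1.346]
force: [0.2, 0.5, 0.0]
opening: 0.0774
t: 29.7
tool_pos: [0.4237, -0.2722, 0.0327]
orientation: [-1.126, 1.287, -1.346]
force: [0.1, -0.1, 0.2]
opening: 0.0235
```

```bash
python3 -m inch '[[1,0,0,0.05,0],[1,0,0,0.11,0],[1,0,0,0.165,0],[1,0.01,0.06,0.165,0],[1,0.02,0.12,0.165,0],[1,0.03,0.18,0.165,0],[1,0.04,0.24,0.165,0],[1,0.04,0.3,0.165,0]]' 60;  python3 -m inch '[[1,0.02,0.06,0,0],[1,0.04,0.12,0,0],[1,0.07,0.18,0,0],[1,0.11,0.24,0,0],[1,0.15,0.28,0,0],[1,0.19,0.295,0,0],[1,0.195,0.3,0,0],[1,0.195,0.3,0,0]]'; python3 -c "
from h import *
st()"
```

```text
t: 30.7
tool_pos: [0.4635, 0.0298, 0.1973]
orientation: [-1.126, 1.287, -1.346]
force: [0.6, -0.3, -3.4]
opening: 0.0239
t: 31.7
tool_pos: [0.658, 0.3296, 0.1955]
orientation: [-1.129, 1.288, -1.346]
force: [0.0, -0.2, -3.1]
opening: 0.0236
t 31.7 tcp [0.658  0.3296 0.1955] jaw deg -98.6 F [ 0.  -0.2 -3.1] open 0.0236 q6 [ 0.41  0.5   1.09 -0.03  1.54  2.13]
```

```bash
python3 -m inch '[[1,0,-0.002,-0.04,0],[1,0,-0.002,-0.07,0],[1,0,-0.002,-0.085,0],[1,0,-0.002,-0.088,0],[1,0,-0.002,-0.088,0]]' 60; python3 - <<'E'
from h import *
s,R=st();im=snap("side");x,y,z=s["tool_pos"]
g=cv2.cvtColor(im,cv2.COLOR_BGR2GRAY)
hx,hy=x-.0395,y+.0065;f=z-.0317
c=cam("side")
for dz in(.01,.02,.03,.05):
    u,v=proj("side",[hx,hy,f+dz]); w=577*.023/(c["R"]@[hx,hy,f+dz]+c["t"])[2]
    v=int(round(v));u0=int(u)-36
    print(dz,"exp",u.round(1),v,"halfwidth",w.round(1),"row from",u0,g[v,u0:u0+72:2].tolist())
print("lock top exp",proj("side",[.619,.334,.068]))
for v in range(345,372,3): print(v,g[v,215:275:2].tolist())
E
```

```text
t: 32.33
tool_pos: [0.6586, 0.3278, 0.1095]
orientation: [-1.127, 1.287, -1.346]
force: [-0.3, -0.3, -2.5]
opening: 0.0236
t 32.33 tcp [0.6586 0.3278 0.1095] jaw deg -98.6 F [-0.3 -0.3 -2.5] open 0.0236 q6 [ 0.41  0.54  1.18 -0.03  1.4   2.13]
0.01 exp 241.3 342 halfwidth 18.0 row from 205 [177, 169, 122, 121, 127, 129, 127, 124, 124, 117, 84, 87, 91, 92, 93, 93, 93, 94, 93, 93, 94, 95, 91, 90, 87, 84, 82, 70, 34, 24, 23, 23, 25, 24, 25, 25]
0.02 exp 240.8 336 halfwidth 18.2 row from 204 [188, 185, 186, 185, 136, 126, 125, 126, 128, 122, 85, 87, 90, 92, 93, 94, 93, 94, 93, 93, 93, 94, 93, 90, 88, 84, 84, 78, 67, 27, 23, 24, 33, 43, 62, 77]
0.03 exp 240.1 330 halfwidth 18.3 row from 204 [187, 175, 145, 121, 105, 122, 123, 125, 126, 115, 83, 88, 90, 93, 94, 94, 94, 94, 93, 92, 94, 95, 91, 90, 86, 85, 83, 75, 74, 86, 86, 86, 85, 85, 84, 84]
0.05 exp 238.9 317 halfwidth 18.5 row from 202 [102, 102, 86, 82, 81, 80, 71, 72, 72, 72, 63, 53, 60, 59, 62, 63, 63, 63, 64, 64, 63, 62, 62, 60, 59, 59, 79, 93, 74, 98, 103, 105, 101, 89, 56, 36]
lock top exp [242.69076989 353.31677156]
345 [106, 11
[... 442 characters left out ...]
, 62, 61, 61, 60, 59, 59, 56, 52, 44, 44, 45, 53, 66, 59, 44, 28]
357 [103, 103, 103, 104, 88, 41, 38, 47, 59, 60, 63, 63, 64, 62, 62, 61, 60, 60, 59, 55, 43, 44, 45, 45, 48, 66, 64, 62, 52, 29]
360 [102, 101, 100, 87, 43, 38, 38, 37, 38, 41, 58, 64, 64, 63, 63, 62, 62, 64, 46, 37, 37, 39, 44, 46, 47, 63, 62, 53, 39, 38]
363 [101, 101, 72, 40, 38, 41, 50, 48, 36, 41, 67, 70, 78, 79, 80, 75, 71, 68, 47, 36, 36, 37, 44, 45, 63, 64, 52, 39, 38, 89]
366 [101, 64, 39, 37, 40, 59, 59, 56, 44, 37, 55, 70, 73, 77, 77, 72, 66, 49, 37, 36, 36, 39, 51, 65, 63, 52, 39, 39, 40, 66]
369 [56, 39, 37, 41, 58, 60, 59, 59, 59, 48, 46, 39, 44, 45, 47, 39, 36, 38, 37, 41, 50, 62, 65, 63, 51, 38, 38, 40, 39, 64]
```

```bash
python3 -m inch '[[1,0,0,-0.006,0],[1,0,0,-0.012,0],[1,0,0,-0.017,0],[1,0,0,-0.022,0],[1,0,0,-0.026,0],[1,0,0,-0.026,0]]' 60; python3 -m inch '[[1,-0.002,0,-0.005,0],[1,-0.002,0,-0.006,0],[1,-0.002,0,-0.006,0]]' 60;
```

```text
t: 33.12
tool_pos: [0.6604, 0.3287, 0.0862]
orientation: [-1.122, 1.285, -1.346]
force: [1.3, -0.2, 10.2]
opening: 0.0236
t: 33.5
tool_pos: [0.6616, 0.3293, 0.0854]
orientation: [-1.114, 1.281, -1.348]
force: [1.3, -2.8, 19.6]
opening: 0.0234
```

```bash
python3 -m inch '[[1,-0.003,0,-0.008,0],[1,-0.003,0,-0.01,0],[1,-0.003,0,-0.01,0]]' 60; python3 -m inch '[[1,-0.002,0,-0.009,0],[1,-0.002,0,-0.01,0],[1,-0.002,0,-0.01,0]]' 60
```

```text
t: 33.88
tool_pos: [0.6643, 0.3294, 0.0828]
orientation: [-1.102, 1.274, -1.352]
force: [7.1, -6.1, 24.7]
opening: 0.0233
t: 34.25
tool_pos: [0.6677, 0.329, 0.0798]
orientation: [-1.091, 1.267, -1.355]
force: [5.6, -6.4, 22.8]
opening: 0.0233
```

```bash
python3 -m inch '[[1,0,0,0.04,0],[1,0,0,0.09,0],[1,0,0,0.12,0],[1,-0.05,-0.02,0.12,0],[1,-0.11,-0.05,0.12,0],[1,-0.16,-0.09,0.12,0],[1,-0.19,-0.14,0.12,0],[1,-0.2,-0.2,0.12,0]]' 60; python3 - <<'E'
from h import *
s,R=st();print(R.round(3));im=snap("side");snap("top","t14")
for nm,p,tz in(("lock",[.619,.334],.052),("sup",[.605,-.242],.060)):
  for n,f in(("side",None),):
    old=cv2.imread("pics/s1.png"); 
    for k,I in(("old",old),("new",im)):
      u,v=proj("side",[*p,tz]);u=int(u);v=int(v)
      g=cv2.cvtColor(I,cv2.COLOR_BGR2GRAY)[v-16:v+9,u-14:u+15]
      m=(g>100).astype(np.uint8); kk,l,st_,c=cv2.connectedComponentsWithStats(m)
      print(nm,k,"tower centre",u,v,"home exp v",proj("side",[*p,tz+.002])[1].round(1),"up exp",proj("side",[*p,tz+.016])[1].round(1),[(st_[i,4],(c[i]+[u-14,v-16]).round(1).tolist()) for i in range(1,kk) if st_[i,4]>8])
      print(g[::1,14].tolist())
E
```

```text
t: 35.25
tool_pos: [0.4648, 0.1284, 0.1983]
orientation: [-1.094, 1.267, -1.353]
force: [1.8, -0.9, -2.3]
opening: 0.0236
t 35.25 tcp [0.4648 0.1284 0.1983] jaw deg -98.6 F [ 1.8 -0.9 -2.3] open 0.0236 q6 [ 0.18 -0.24  1.89 -0.02  1.44  1.9 ]
[[-0.149  0.061  0.987]
 [-0.989 -0.012 -0.148]
 [ 0.003 -0.998  0.063]]
lock old tower centre 243 362 home exp v 361.4 up exp 353.3 [(np.int32(121), [241.6, 353.7])]
[65, 62, 80, 110, 123, 125, 126, 125, 125, 126, 127, 127, 117, 94, 81, 74, 69, 70, 71, 75, 88, 102, 98, 67, 59]
lock new tower centre 243 362 home exp v 361.4 up exp 353.3 [(np.int32(11), [229.9, 347.3]), (np.int32(138), [242.2, 362.1])]
[69, 63, 64, 63, 63, 64, 62, 63, 63, 65, 83, 114, 131, 132, 131, 132, 133, 133, 133, 134, 129, 116, 96, 71, 64]
sup old tower centre 350 176 home exp v 175.9 up exp 169.9 [(np.int32(394), [349.5, 166.5])]
[160, 161, 162, 162, 162, 161, 161, 155, 139, 128, 125, 115, 90, 76, 68, 67, 68, 76, 83, 70, 60, 59, 54, 42, 38]
sup new tower centre 350 176 home exp v 175.9 up exp 169.9 [(np.int32(248), [343.6, 166.8]), (np.int32(30), [351.0, 175.6])]
[167, 168, 169, 169, 168, 167, 167, 166, 167, 166, 163, 150, 109, 84, 111, 132, 132, 122, 93, 75, 64, 62, 59, 51, 67]
```

```bash
python3 -m inch '[[1,-0.005,-0.06,0,0],[1,-0.01,-0.12,0,0],[1,-0.015,-0.18,0,0],[1,-0.02,-0.24,0,0],[1,-0.025,-0.3,0,0],[1,-0.03,-0.36,0,0],[1,-0.03,-0.408,0,0],[1,-0.03,-0.408,0,0]]' 60; python3 -m inch '[[1,0,0,-0.04,0],[1,0,0,-0.09,0],[1,0,0,-0.13,0],[1,0,0,-0.145,0],[1,0,0,-0.15,0],[1,0,0,-0.15,0]]'; python3 - <<'E'
from h import *
s,R=st();im=snap("side");g=cv2.cvtColor(im,cv2.COLOR_BGR2GRAY)
for v in range(150,222,4): print(v,g[v,432:484:2].tolist())
x,y,z=s["tool_pos"]
print(proj("side",[x-.04,y+.0065,.001]),proj("side",[x-.04,y+.0065,z-.0317]))
E
```

```text
t: 36.35
tool_pos: [0.4346, -0.2861, 0.1969]
orientation: [-1.092, 1.275, -1.361]
force: [0.3, 0.2, -2.9]
opening: 0.0236
t: 37.1
tool_pos: [0.4356, -0.2864, 0.0483]
orientation: [-1.091, 1.274, -1.362]
force: [0.7, 0.1, -2.5]
opening: 0.0236
t 37.1 tcp [ 0.4356 -0.2864  0.0483] jaw deg -99.1 F [ 0.7  0.1 -2.5] open 0.0236 q6 [-0.7   0.01  1.94  0.03  1.14  1.02]
150 [80, 83, 78, 76, 75, 66, 56, 48, 57, 56, 48, 84, 163, 166, 166, 166, 165, 164, 164, 163, 165, 166, 164, 162, 162, 162]
154 [77, 78, 80, 79, 80, 79, 86, 88, 90, 102, 124, 165, 167, 166, 166, 164, 164, 164, 165, 165, 162, 165, 164, 164, 163, 162]
158 [79, 78, 78, 78, 74, 43, 49, 81, 122, 136, 117, 117, 118, 124, 145, 157, 163, 163, 162, 162, 163, 163, 164, 164, 163, 162]
162 [77, 77, 80, 79, 77, 69, 79, 76, 45, 42, 44, 44, 48, 50, 51, 52, 94, 162, 163, 164, 162, 162, 162, 161, 161, 161]
166 [77, 78, 78, 64, 39, 58, 42, 44, 45, 45, 48, 45, 47, 47, 47, 47, 80, 159, 160, 162, 160, 161, 161, 161, 161, 161]
170 [77, 78, 76, 69, 67, 59, 40, 43, 44, 51, 52, 46, 47, 45, 45, 47, 70, 157, 161, 161, 161, 161, 160, 161, 159, 159]
174 
[... 699 characters left out ...]
7, 16, 14, 17, 26, 43, 49, 51, 53, 54, 55, 54, 46, 42, 32, 29, 27, 26, 28, 27, 67, 149, 151, 145]
202 [16, 15, 17, 17, 16, 16, 17, 17, 15, 16, 18, 19, 19, 20, 17, 20, 21, 24, 26, 25, 24, 24, 25, 92, 105, 106]
206 [21, 17, 17, 17, 24, 25, 21, 18, 16, 17, 19, 15, 16, 16, 18, 18, 20, 18, 17, 20, 19, 22, 18, 50, 96, 96]
210 [15, 16, 17, 16, 22, 25, 24, 21, 23, 26, 23, 20, 24, 24, 22, 19, 19, 21, 21, 18, 19, 20, 20, 23, 92, 97]
214 [24, 23, 21, 25, 23, 22, 24, 25, 25, 23, 23, 27, 27, 27, 28, 27, 27, 26, 22, 20, 17, 19, 18, 18, 58, 98]
218 [28, 27, 26, 27, 26, 26, 24, 23, 24, 26, 22, 22, 24, 24, 26, 25, 26, 26, 26, 26, 26, 25, 23, 24, 30, 93]
[448.75301211 205.00657357] [449.53950974 198.58153503]
```

```bash
python3 -m inch '[[1,0,0,-0.008,0],[1,0,0,-0.012,0],[1,0,0,-0.012,0]]' 60; python3 -m inch '[[1,0,0,-0.003,0],[1,0,0,-0.003,0]]' 60;
```

```text
t: 37.52
tool_pos: [0.4355, -0.2866, 0.0363]
orientation: [-1.091, 1.274, -1.362]
force: [0.5, 0.2, -3.1]
opening: 0.0235
t: 37.78
tool_pos: [0.4352, -0.2864, 0.033]
orientation: [-1.091, 1.274, -1.362]
force: [-0.0, -0.8, -2.2]
opening: 0.0233
```

```bash
python3 -m inch '[[1,0,0,-0.002,0],[1,0,0,-0.003,0],[1,0,0,-0.003,0]]' 60; python3 -m inch '[[1,0,0,-0.002,0],[1,0,0,-0.002,0]]' 60;
```

```text
t: 38.15
tool_pos: [0.4352, -0.2863, 0.0299]
orientation: [-1.091, 1.274, -1.361]
force: [0.5, 0.5, -2.5]
opening: 0.0237
t: 38.4
tool_pos: [0.4354, -0.2865, 0.0282]
orientation: [-1.091, 1.274, -1.362]
force: [1.2, -0.0, -0.7]
opening: 0.0237
```

Touching now (weight being taken up). Release and retreat.

```bash
python3 -m inch '[[-1,0,0,0,0],[-1,0,0,0,0],[-1,0,0,0,0],[-1,0,0,0,0],[-1,0,0,0.02,0],[-1,0,0,0.07,0],[-1,0,0,0.14,0],[-1,0,0,0.17,0]]' 60; python3 -m inch '[[-1,-0.03,-0.06,0,0],[-1,-0.06,-0.12,0,0],[-1,-0.1,-0.18,0,0],[-1,-0.13,-0.24,0,0],[-1,-0.13,-0.24,0,0],[-1,-0.13,-0.24,0,0]]'; python3 - <<'E'
from cap import *
st();im=snap("side","s15");snap("top","t15")
cap("top",[.6025,.1774,.122],.122);cap("top",[.586,.09,.108],.108)
g=cv2.cvtColor(cam("top")["im"],cv2.COLOR_BGR2GRAY)
a=cv2.cvtColor(cv2.imread("pics/t1.png"),cv2.COLOR_BGR2GRAY)
hsv=cv2.cvtColor(cam("top")["im"],cv2.COLOR_BGR2HSV)[255:370,400:530]
m=cv2.inRange(hsv,(8,80,60),(22,255,255));ys,xs=np.nonzero(m)
print("handle",xs.size,xs.mean()+400,ys.min()+255,ys.max()+255,cv2.minAreaRect(np.c_[xs+400,ys+255].astype(np.float32)))
r=cv2.matchTemplate(g[300:370,420:500],a[321:347,441:468],cv2.TM_CCOEFF_NORMED);_,mm,_,l=cv2.minMaxLoc(r)
u,v=420+l[0]+13.5,300+l[1]+13.5;print("head",mm,u,v,ray("top",u,v,.081))
for n,(u0,u1,v0,v1) in dict(tape=(238,282,148,192),bottle=(316,348,146,184),spanner=(394,420,134,212)).items():
    r=cv2.matchTemplate(g[v0-8:v1+8,u0-8:u1+8],a[v0:v1,u0:u1],cv2.TM_CCOEFF_NORMED);_,mm,_,l=cv2.minMaxLoc(r);print(n,mm,l[0]-8,l[1]-8)
sg=cv2.cvtColor(im,cv2.COLOR_BGR2GRAY)
for v in range(164,222,4): print(v,sg[v,436:484:2].tolist())
E
```

```text
t: 39.4
tool_pos: [0.4363, -0.2873, 0.202]
orientation: [-1.09, 1.27, -1.365]
force: [0.8, 0.3, 0.0]
opening: 0.0923
t: 40.15
tool_pos: [0.3054, -0.528, 0.2015]
orientation: [-1.089, 1.272, -1.366]
force: [0.1, -0.1, 1.0]
opening: 0.093
t 40.15 tcp [ 0.3054 -0.528   0.2015] jaw deg -99.3 F [ 0.1 -0.1  1. ] open 0.093 q6 [-1.16  0.12  1.53  0.05  1.45  0.57]
top exp 250 227 got [249.5 227.5] 72 xy [0.6017 0.1781]
top exp 250 227 got [262.9 233.2] 87 xy [0.59   0.1489]
top exp 291 236 got [292.  237.9] 68 xy [0.5824 0.0878]
top exp 291 236 got [296.6 220.8] 23 xy [0.6199 0.0787]
handle 632 462.2974683544304 267 322 ((462.2769470214844, 294.2846374511719), (11.783299446105957, 55.0714225769043), 7.125016689300537)
head 0.9883332252502441 460.5 332.5 [ 0.38717174 -0.27828242  0.081     ]
tape 0.9988662004470825 0 0
bottle 0.9993176460266113 0 0
spanner 0.9978067278862 0 0
164 [149, 148, 148, 148, 150, 149, 147, 148, 147, 140, 140, 137, 137, 137, 137, 139, 141, 141, 139, 135, 133, 135, 132, 111]
168 [138, 137, 136, 138, 139, 139, 136, 128, 119, 107, 108, 122, 127, 133, 136, 137, 138, 139,
[... 706 characters left out ...]
 59, 68, 73, 76, 78, 79, 79, 79, 77, 77, 72, 37, 27, 25, 27, 27, 92, 159, 157, 156]
200 [20, 19, 20, 22, 52, 68, 74, 76, 78, 78, 78, 78, 78, 76, 65, 30, 25, 24, 28, 25, 51, 150, 154, 155]
204 [24, 23, 22, 25, 41, 46, 48, 50, 54, 59, 57, 57, 53, 49, 34, 21, 23, 28, 26, 27, 28, 100, 158, 156]
208 [26, 26, 25, 25, 24, 41, 48, 52, 52, 52, 52, 52, 49, 41, 24, 24, 21, 23, 23, 20, 21, 47, 134, 136]
212 [27, 26, 26, 26, 25, 29, 26, 26, 27, 27, 27, 25, 23, 23, 22, 23, 24, 22, 24, 22, 24, 27, 95, 141]
216 [26, 25, 28, 26, 28, 27, 27, 27, 26, 27, 28, 28, 26, 27, 26, 21, 25, 23, 23, 25, 25, 23, 58, 136]
220 [26, 26, 27, 26, 26, 27, 26, 25, 26, 27, 27, 26, 27, 26, 27, 25, 24, 23, 24, 24, 24, 24, 30, 122]
```

```bash
python3 -c "
from plant import robot
print(robot.close_job())"
```

```text
the job is handed in; nothing more can be done
None
```

I finished the whole sequence and handed the job in at about 40 s. No verdict came back, so the results below are from my own checks. Only the medium and large canisters were in view; I saw no small one and took it as absent.

- **Supply pin:** driven with the mallet. The head sits at pixel row 175.6 against 175.9 expected when home.
- **Charging:** the medium, then the large canister, was pressed on the pad's stop for over 1 s. The push was 17–29 N and the height did not change.
- **Carrier:** the large canister's cap reads within 1 mm of my estimate of bay 1's centre. The medium was about 2 mm off in bay 0, but was later found about 13 mm off its centre. It had been knocked towards a corner of the bay and still stands upright. That is inside the 30 mm limit, so I left it.
- **Lock pin:** driven after both canisters were in. The head is at row 362.1, with home expected at 361.4 and up at 353.3. The grip slipped while I pressed at the bottom.
- **Mallet and bystanders:** the mallet stands on the mat with its head at about (0.387, -0.278), and the gripper is open and clear. The bottle, spanner and tape roll show no shift in the images.

The last checks on the mallet and lock pin were numeric only, because I had used all 16 pictures. The cap finder also gave some wrong side-view readings of the medium canister. I ignored those and relied on the top view.

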